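# Set the coin counter's pull-out selector to the largest coin

### The arm

A 7-joint arm with a two-finger parallel gripper is mounted at the origin on the work surface. World frame = base frame: x ahead of the robot, y to its left, z up, the work surface at z = 0. Lengths are in mm, angles in rad, forces in N, time in s.
With the tool pointing down it reaches from about 425 to 925 mm from the base axis. Payload 6.8 kg.
Tool frame: the origin (TCP) lies at the very end of the fingers, on their centre line; the grasp point (between the pads) lies 19 mm behind it (ctrl.grip_depth is the distance from the TCP to the grasp point, in mm); z points along the fingers, y is the line along which they close (so a half turn about z gives the same grasp; the last joint's range is limited). The gripper opens to 85 mm and grips with 20 to 120 N. Pads are 22 mm wide; open, the fingers measure 114 mm over their backs; the gripper's body (76 mm by 85 mm) begins 54 mm behind the grasp point. The pads swing forward as they close: fully open they stand 13 mm farther back than shut.
Start: joints at [1.155, 0.477, 0.022, 1.555, -0.011, 1.109, -0.083], TCP at [204.509, -643.291, 231.308] pointing down, gripper open.
Joint ranges: [-2.96, 2.96], [-0.34, 2.1], [-1.41, 1.46], [0.24, 2.44], [-1.37, 4.51], [0.17, 1.92], [-2.96, 2.96]. Speed limits (rad/s): [2.39, 2.39, 3.14, 3.14, 3.14, 3.14, 3.14].

### API

Orientations are given as a rotation vector (axis times angle).
In Python, from bench import ctrl gives the robot as it stands.
- The arm moves only by the tool jog_arm, never from a script. Its argument "series" is a list of rows, each a list of 5 numbers: the finger opening in cm, from 0 to 8.54, then the shift along the tool's x, y, z in cm, then the turn about the tool's z in rad. A call has 1 to 8 rows; each row is the pose to reach, as a shift and turn from the pose commanded when the call began, along the tool's axes at that moment; what a row does not reach only later rows make up. A row lasts 1/12 s, in which the tool goes at most 41.7 mm and 7.16 degrees, less where a joint would pass 70% of its speed; a pose out of reach is approached as far as the arm can. A call with a gripper value outside its range is refused whole. The fingers move at their own pace and stop on an object; "newtons" is the grip in N (left out, the last holds). Time passes only in rows, so rows that repeat a pose let the fingers close. It gives the time, the measured TCP pose, the force, the opening and the grip force at its end, in the units of the state.
- ctrl.sense(): the state, without advancing time (a new reading comes with each control period).
- ctrl.snapshot(name): name is "scene" or "side" or "wrist"; returns a dict with "pixels" (480x640x3 uint8, blue, green, red), "depth" (480x640 float32, mm along the optical axis (not along the pixel's ray), 0 where there is no reading), "vfov" (degrees; the focal length in pixels is half the picture's height over the tangent of half this angle, whatever the lens; pixels are square), "cx", "cy" (the principal point, pixels), "origin" and "rotation" of the camera in the world. Camera axes: x right, y up, looking along -z (the intrinsics and any distortion apply to the point x, -y, -z); pixel columns grow to the right and rows downward; lengths in mm; the calibration is good to about 2 mm. A picture is of the moment at which its call begins.
- ctrl.job_done(): hands the job in; it is judged then, once.
The state is a dict: "clock": time; "qpos": joint angles; "qd": joint speeds; "effort": joint torques, N m; "position": TCP position; "eef_rot": TCP orientation; "contact_force": force on the tool from outside, world axes, zero at the start; "moment": the same for the moment, N m; "finger_gap": finger opening in mm; "finger_force": force on a finger pad.
Only numpy, scipy, OpenCV 4.12 (cv2) and the standard library are available. Lean on these libraries where they do the work, as an engineer would, in place of code of your own. Each camera call takes 0.05 s, during which the arm holds its last target. There are 200 camera calls.

### The job

Set the coin counter for the largest coin: pull its selector knob up to unlock it, turn it until its pointer is at the largest of the four steel coin discs on the dial, and push it back in until it sits fully home in the slot there, then let go. Feel for the slot, which need not lie exactly at the disc's middle, and leave the other things on the desk where they are.

Things in the scene. Friction and masses are not known exactly. Their poses are not given: they have to be found in the camera images.
- dial_centre (a point): on the selector's axis, on the coin counter's level top, 100 mm above the desk. Axes: x to the counter's back (roughly away from the robot), y to its left. The counter is a fixed grey box, from here 80 mm to the front, 220 to the back, 120 to each side; a flat black dial face, 148 mm wide, lies round the knob
- hopper (a point): middle of the rim of the counter's steel hopper bowl, 120 mm wide, 140 mm above the desk, 145 mm behind the selector's axis; within 80 mm of that axis nothing but the knob stands over 3 mm above the counter's top
- selector_grip (a point): middle of the knob's grip bar, on its vertical axis, 126 mm above the desk when home; x axis to the pointer end. The bar is 50 mm long (x), 12 thick (y), up to 12 mm above this point; it stands on a round skirt, 54 mm wide, whose top is 16 mm below this point
- selector_aim (a point): where the knob's pointer aims: a point that turns with the knob, on its x axis, 54 mm from the selector's axis (the radius of the coin discs). The pointer is a small white nose, 5 mm wide, 6 high, low on the skirt, ending 38 mm from the axis; its top is 10 mm below selector_grip
- selector_pull (a joint): how far the knob is pulled up, m: 0 home, 0.014 fully out. Friction (about 3 N) holds it at any height, no spring. Below about 0.010 a hidden pin locks the turning. Pushed in away from a slot it stops at 0.007 to 0.010 on a hidden ring, or jams part-way at a slot's edge: lift again, turn on a little. Over a slot it goes home; 10 N is plenty
- selector (a joint): turn of the knob, rad, + is counter-clockwise from above; 0 (start, +-0.05) points to the counter's front. Range -2.75 to 2.75: it cannot pass the back. Turns easily, stays where left. One hidden slot near each coin disc, up to 0.2 rad to either side of its middle, found only by touch; a slot has about 0.08 rad of play each way
- coin_a_centre (a point): a flat steel coin disc on the dial face, 32 mm in diameter, the largest: the one to set; point at the middle of its top, 54 mm from the selector's axis and 103 mm above the desk. The four discs lie at selector readings of about -2.44, -1.31, 1.31 and 2.44 rad, in any order
- coin_b_centre (a point): a flat steel coin disc on the dial face, 24 mm in diameter; point at the middle of its top, 54 mm from the selector's axis and 103 mm above the desk
- coin_c_centre (a point): a flat steel coin disc on the dial face, 18 mm in diameter; point at the middle of its top, 54 mm from the selector's axis and 103 mm above the desk
- coin_d_centre (a point): a flat steel coin disc on the dial face, 13 mm in diameter; point at the middle of its top, 54 mm from the selector's axis and 103 mm above the desk
- sanitizer: clear hand-gel bottle, 60 mm wide, 165 tall; bystander, origin at its underside; leave alone
- drink: drink bottle with a yellow cap, 58 mm wide, 170 tall; bystander, origin at its underside; leave alone
- stamp: black self-inking stamp, 45 x 65 mm, 78 tall; bystander, origin at its underside; leave alone
- phone: black phone lying flat, 72 x 150 x 9 mm; bystander, origin at its underside; leave alone
- calculator: desk calculator lying flat, 150 x 100 x 25 mm; bystander, origin at its underside; leave alone
- pen_pot: black pen pot, 76 mm wide, 95 tall; bystander, origin at its underside; leave alone
- coin_roll: paper-wrapped roll of coins, 25 mm wide, 34 tall, standing on the coin counter's top near its left edge, 114 mm from the selector's axis; bystander, origin at its underside; leave alone

How it is judged (in metres and radians):
On the way, in this order (a step that is already met when the one before it is completed fails the run):
1. the selector is pulled out by more than 10 mm (value of joint selector_pull above 0.01 m), for 0.1 s.
2. while still out, it is turned to point at the largest coin disc (aim point within 22 mm of its middle) (horizontal distance between selector_aim and coin_a_centre below 0.022 m and value of joint selector_pull above 0.006 m), for 0.1 s.
At the end, for the whole second after the job is handed in: The selector is pushed in to within 2 mm of home, its aim point within 22 mm (horizontally) of the middle of the largest coin disc, and it is at rest (horizontal distance between selector_aim and coin_a_centre below 0.022 m and value of joint selector_pull below 0.002 m and velocity of joint selector between -0.05 and 0.05 rad/s); the robot touches nothing.
It fails at once if a bystander on the desk or on the counter is moved by more than 20 mm (distance of any of sanitizer, drink, stamp, phone, calculator, pen_pot, coin_roll from where it was at the start of the episode above 0.02 m).
It also fails if it takes over 64 s, if anything falls off the work surface, if the arm or the gripper's body presses on something with over 40 N, if the wrist force passes 120 N, or if a joint passes its speed limit or range.

## Working session

There is one attempt and no reset: what is moved stays moved. The work goes in short steps, Python scripts to look and compute and a tool call to move; the robot and the scene stay as the last step left them, time stands still between calls to the robot, and variables do not carry over. Pictures are saved under pics/ and viewed, at most 10 in all, crops included, and the job is handed in when it is done.

Besides the shell and the picture viewer there is one more tool, called after "Emit:" as name(argument=value, ...) on one line, values as JSON. jog_arm: Moves the arm, as the interface text tells. Its arguments: {"type":"object","properties":{"series":{"type":"array","items":{"type":"array","items":{"type":"number"}}},"newtons":{"type":"number"}},"required":["series"]}

```bash
ls; mkdir -p pics
cat > h.py <<'E'
import numpy as np, cv2, pickle
from bench import ctrl
from scipy.spatial.transform import Rotation as R
def snap(n,f=None):
    s=ctrl.snapshot(n)
    if f: cv2.imwrite('pics/'+f,s['pixels']); pickle.dump(s,open('pics/'+f+'.pkl','wb'))
    return s
def ray(s,u,v):
    f=240/np.tan(np.radians(s['vfov'])/2)
    d=np.array([(u-s['cx'])/f,-(v-s['cy'])/f,-1.])
    Rm=np.array(s['rotation'])
    if Rm.shape!=(3,3): Rm=R.from_rotvec(Rm).as_matrix()
    return np.array(s['origin']),Rm@d
def onz(s,u,v,z):
    o,d=ray(s,u,v); return o+d*(z-o[2])/d[2]
def proj(s,p):
    f=240/np.tan(np.radians(s['vfov'])/2)
    Rm=np.array(s['rotation'])
    if Rm.shape!=(3,3): Rm=R.from_rotvec(Rm).as_matrix()
    c=Rm.T@(np.array(p)-s['origin']); return s['cx']+f*c[0]/-c[2], s['cy']-f*c[1]/-c[2]
E
python3 - <<'E'
from h import *
for n in ("scene","side"):
    s=snap(n,n+'1.png'); print({k:s[k] for k in s if k not in('pixels','depth')})
print(ctrl.sense())
E
```

```text
pics
{'vfov': 47.168332851337716, 'cx': 317.5700501096401, 'cy': 240.67999701036544, 'origin': array([1039.12328072,  595.2630312 ,  953.202862  ]), 'rotation': array([0.32803411, 0.9145884 , 2.31178948])}
{'vfov': 56.9110355809663, 'cx': 320.1870469605051, 'cy': 243.84158868760508, 'origin': array([ 473.58397068, -938.15456818,  816.40958842]), 'rotation': array([ 0.90213574, -0.0347234 , -0.09916454])}
{'clock': 0.1, 'qpos': array([ 1.15489752,  0.47775031,  0.0223362 ,  1.5563471 , -0.01149857,
        1.10931197, -0.08309716]), 'qd': array([ 1.03058986e-03, -1.75410228e-03,  2.03312153e-03, -3.03128094e-03,
        1.49860387e-03,  2.95810291e-04, -4.42071221e-05]), 'effort': array([ 3.71988819e-03, -5.97760749e+01,  1.61313593e+00, -2.81959480e+01,
        1.27855709e-02,  4.90074905e-03,  1.89721834e-05]), 'position': array([ 204.32856083, -642.76632498,  230.40309346]), 'eef_rot': array([-3.10282848e+00, -4.81376116e-01,  5.95107529e-04]), 'contact_force': array([ 0.237382  , -0.16749279,  0.36407306]), 'moment': array([-0.02135754,  0.0356414 , -0.03474347]), 'finger_force': 0.0, 'finger_gap': 85.75684873858593}
```

View pics/scene1.png

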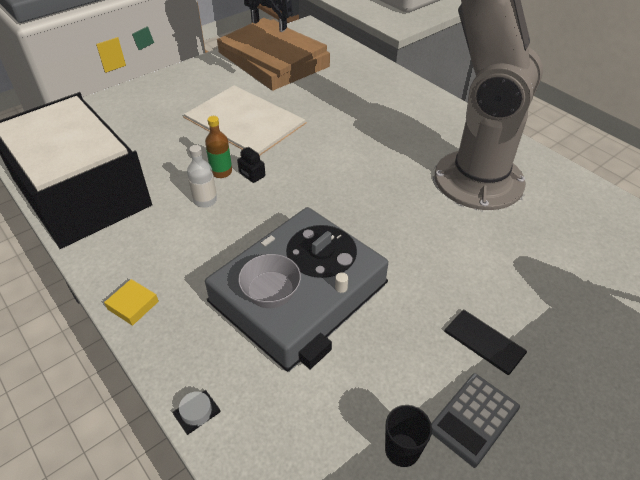

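View pics/side1.png

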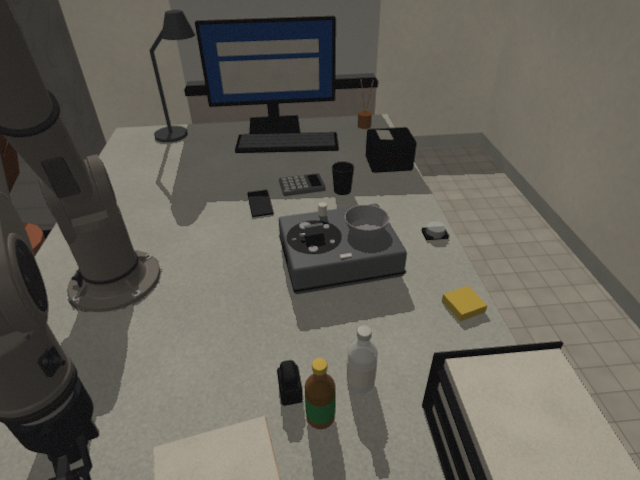

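The scene view shows the counter with the dial at about (322,250), discs near (344,259), (308,234), (320,269) and (296,252), and the hopper at (269,278). The side view shows the dial at about (314,236), with the drink bottle, sanitizer and stamp well away from it.

Run:
```python
from h import *
s=pickle.load(open('pics/scene1.png.pkl','rb')); im=s['pixels']
for nm,u,v,z in (('dial',322,251,100),('hop',269,278,140),('c1',344,259,103),('c2',308,234,103),('c3',320,269,103),('c4',296,252,103),('knobtop',321,242,138)):
    print(nm,onz(s,u,v,z).round(1))
t=pickle.load(open('pics/side1.png.pkl','rb'))
print('side dial',onz(t,314,236,100).round(1), 'hop',onz(t,367,219,140).round(1))
a=cv2.resize(im[215:290,260:380],None,fx=6,fy=6,interpolation=cv2.INTER_CUBIC)
b=cv2.resize(t['pixels'][205:265,270:390],None,fx=6,fy=6,interpolation=cv2.INTER_CUBIC)[:150*2]
cv2.imwrite('pics/crop1.png',a)
```

```text
dial [542.9   4.1 100. ]
hop [688.8  21.6 140. ]
c1 [523.7  51.9 103. ]
c2 [536.7 -50.7 103. ]
c3 [579.1  41.5 103. ]
c4 [588.4 -25.8 103. ]
knobtop [550.9  10.2 138. ]
side dial [543.7   0.8 100. ] hop [685.9   6.1 140. ]
```

View pics/crop1.png

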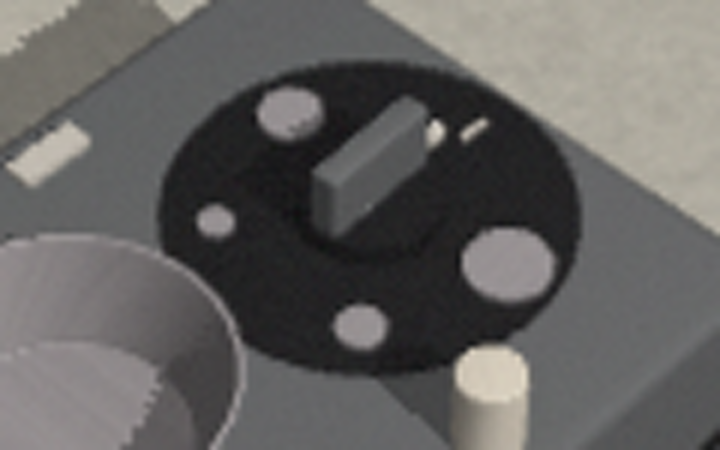

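The crop shows the largest disc at scene pixel (344.7,259), which matches reading -1.31. The knob points to the front. Next I work out the move to a point above the dial.

```bash
cat >> h.py <<'E'
def shift(p,yaw=None):
    """tool-frame shift (cm) to world point p (mm); turn about tool z to bring tool x to world yaw (mod pi)"""
    st=ctrl.sense(); M=R.from_rotvec(st['eef_rot']).as_matrix()
    d=M.T@(np.array(p)-st['position'])/10
    y=np.arctan2(M[1,0],M[0,0]); print('pos',st['position'].round(1),'yaw',y.round(3),'zdir',M[:,2].round(3),'t',st['clock'],'q7',st['qpos'][6].round(2),'F',st['contact_force'].round(1),'gap',st['finger_gap'])
    t=None if yaw is None else -((yaw-y+np.pi/2)%np.pi-np.pi/2)
    print('shift',d.round(2),'turn',t)
E
python3 - <<'E'
from h import *
from scipy.optimize import least_squares
P=np.array([[523.7,51.9],[536.7,-50.7],[579.1,41.5],[588.4,-25.8]])
th=np.array([-1.31,1.31,-2.44,2.44])
f=lambda a:(P-a[:2]+54*np.c_[np.cos(th+a[2]),np.sin(th+a[2])]).ravel()
r=least_squares(f,[545,3,0]);print(r.x,r.fun.round(1))
shift([r.x[0],r.x[1],270],r.x[2])
E
```

```text
[5.43430793e+02 2.44202165e+00 1.30888784e-01] [ 0.9 -0.5  0.3  0.4 -0.7 -0.9 -0.5  0.9]
pos [ 204.3 -642.8  230.4] yaw 0.308 zdir [-0.001  0.002 -1.   ] t 0.1 q7 -0.08 F [ 0.2 -0.2  0.4] gap 85.75684873858593
shift [ 51.86 -51.22  -3.88] turn 0.17693942500461812
```

Emit:
jog_arm(series=[[8.5,17.5,-17.5,-3.8,-0.95],[8.5,17.5,-17.5,-3.8,-0.95],[8.5,17.5,-17.5,-3.8,-0.95],[8.5,17.5,-17.5,-3.8,-0.95],[8.5,17.5,-17.5,-3.8,-0.95],[8.5,17.5,-17.5,-3.8,-0.95],[8.5,17.5,-17.5,-3.8,-0.95],[8.5,17.5,-17.5,-3.8,-0.95]])

```text
clock: 0.77
position: [320.3, -420.8, 269.9]
eef_rot: [2.529, 1.863, 0.001]
contact_force: [-0.3, -1.2, -0.5]
finger_gap: 85.1
finger_force: 0.0
```

```bash
python3 -c "
from h import *
shift([543,2,270],0.131);print(ctrl.sense()['qpos'].round(2))"
```

```text
pos [ 320.3 -420.8  269.9] yaw 1.27 zdir [ 0.001 -0.    -1.   ] t 0.7667 q7 0.45 F [-0.3 -1.2 -0.5] gap 85.07543058887077
shift [ 4.698e+01  8.740e+00 -1.000e-02] turn 1.1388895884469008
[ 1.01  0.21 -0.25  1.84  0.06  1.09  0.45]
```

Emit:
jog_arm(series=[[8.5,46.9,8.7,0,-0.95],[8.5,46.9,8.7,0,-0.95],[8.5,46.9,8.7,0,-0.95],[8.5,46.9,8.7,0,-0.95],[8.5,46.9,8.7,0,-0.95],[8.5,46.9,8.7,0,-0.95],[8.5,46.9,8.7,0,-0.95],[8.5,46.9,8.7,0,-0.95]])

```text
clock: 1.43
position: [477.3, -128.6, 269.3]
eef_rot: [1.406, 2.809, -0.001]
contact_force: [0.8, 0.0, -0.1]
finger_gap: 85.1
finger_force: 0.0
```

```bash
python3 -c "
from h import *
shift([543,2,270],0.131);print(ctrl.sense()['qpos'].round(2))"
```

```text
pos [ 477.3 -128.6  269.3] yaw 2.214 zdir [-0. -0. -1.] t 1.4333 q7 0.67 F [ 0.8  0.  -0.1] gap 85.08908599854547
shift [ 6.51 13.09 -0.08] turn -1.0588543375897093
[ 0.66  0.19 -0.59  1.9   0.12  1.09  0.67]
```

Emit:
jog_arm(series=[[8.5,6.5,13.1,0,-1.06],[8.5,6.5,13.1,0,-1.06],[8.5,6.5,13.1,0,-1.06],[8.5,6.5,13.1,0,-1.06],[8.5,6.5,13.1,0,-1.06],[8.5,6.5,13.1,0,-1.06],[8.5,6.5,13.1,0,-1.06],[8.5,6.5,13.1,0,-1.06]])

```text
clock: 2.1
position: [543.4, -0.1, 268.9]
eef_rot: [0.114, -3.139, -0.0]
contact_force: [-0.2, -0.9, -0.5]
finger_gap: 84.9
finger_force: 0.0
```

Emit:
jog_arm(series=[[8.5,0,0,0,-0.07],[8.5,0,0,0,-0.07],[8.5,0,0,0,-0.07]])

```text
clock: 2.35
position: [543.4, -0.4, 269.0]
eef_rot: [0.21, -3.134, -0.0]
contact_force: [0.5, -0.6, -0.8]
finger_gap: 85.0
finger_force: 0.0
```

```bash
python3 -c "
from h import *
shift([543,2,270],0.131);print(ctrl.sense()['qpos'].round(2))
s=snap('wrist','w1.png');print(s['origin'],s['rotation'],s['vfov'])
print(proj(s,[543.4,2.4,138]))"
```

```text
pos [ 5.434e+02 -4.000e-01  2.690e+02] yaw -3.008 zdir [-0.001  0.    -1.   ] t 2.35 q7 1.35 F [ 0.5 -0.6 -0.8] gap 85.00287074980167
shift [ 0.01  0.25 -0.1 ] turn 0.00257407552059874
[ 0.56  0.33 -0.83  1.78  0.27  1.14  1.35]
[476.63667257  -9.95827645 411.68211434] [-0.20222926 -0.23124248  1.69396497] 60.36844101539475
(np.float64(323.0190098031564), np.float64(225.45925616841203))
```

View pics/w1.png

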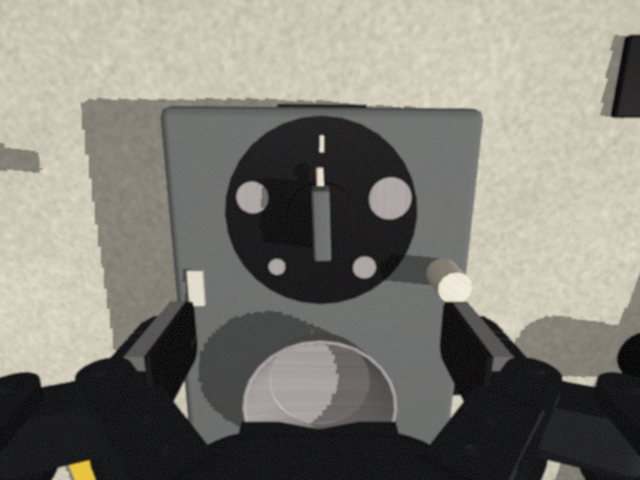

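The wrist view shows the bar from (321,187) to (322,260), the pointer nose at (320,177), the largest disc at (390,198) and the coin roll at (450,283). I now measure these from this view.

Run:
```python
from h import *
from scipy.optimize import least_squares
s=pickle.load(open('pics/w1.png.pkl','rb'));im=s['pixels'].astype(int)
P=[]
g=cv2.cvtColor(s['pixels'],cv2.COLOR_BGR2GRAY)
n,l,st,c=cv2.connectedComponentsWithStats(((g>85)&(np.hypot(*np.meshgrid(np.arange(640)-321,np.arange(480)-210))<92)).astype(np.uint8))
for i in range(1,n):
    if st[i,4]>20: print(st[i],c[i].round(1))
px=[(390,198),(252,197),(364.5,267),(277,267)]
P=np.array([onz(s,*p,103)[:2] for p in px]);th=np.array([-1.31,1.31,-2.44,2.44])
f=lambda a:(P-a[:2]+54*np.c_[np.cos(th+a[2]),np.sin(th+a[2])]).ravel()
r=least_squares(f,[545,3,0]);print(r.x,r.fun.round(1))
print('dial',onz(s,321,209,100),'bar top',onz(s,320.5,187.5,138),onz(s,322.5,259,138),'tip',onz(s,320,169,113))
```

```text
[318 134   7  19 111] [321.4 143.5]
[316 167   9  20 169] [319.8 176.8]
[ 369  177   43   43 1474] [389.8 197.9]
[236 181  32  33 831] [251.5 197. ]
[ 313  191   18   70 1086] [321.8 225.4]
[353 256  24  23 435] [364.1 267. ]
[268 258  18  17 240] [276.5 266.3]
[5.44620865e+02 1.39538331e+00 1.30576010e-01] [-0.1 -0.1 -0.4 -0.1  0.1 -0.1  0.4  0.3]
dial [539.96065701   0.78350909 100.        ] bar top [517.83257983  -2.84284853 138.        ] [567.35492089   5.3588331  138.        ] tip [508.42167488  -4.36197912 113.        ]
```

Emit:
jog_arm(series=[[8.5,-0.12,0.17,2,-0.03],[8.5,-0.12,0.17,5,-0.03],[8.5,-0.12,0.17,8,-0.03],[8.5,-0.12,0.17,11,-0.03],[8.5,-0.12,0.17,13.5,-0.03],[8.5,-0.12,0.17,15,-0.03],[8.5,-0.12,0.17,15.4,-0.03],[8.5,-0.12,0.17,15.4,-0.03]], newtons=40)

```text
clock: 3.07
position: [543.9, 1.6, 114.4]
eef_rot: [0.259, -3.129, -0.0]
contact_force: [0.5, 0.2, 0.5]
finger_gap: 85.0
finger_force: 0.0
```

```bash
python3 -c "
from h import *
shift([544.4,1.4,115],0.163)"
```

```text
pos [543.9   1.6 114.4] yaw -2.976 zdir [-0.002  0.    -1.   ] t 3.0667 q7 1.22 F [0.5 0.2 0.5] gap 84.99389901235095
shift [-0.04 -0.03 -0.06] turn 0.0021661557629517603
```

Emit:
jog_arm(series=[[3,0,0,0,0],[1,0,0,0,0],[0,0,0,0,0],[0,0,0,0,0],[0,0,0,0,0],[0,0,0,0,0],[0,0,0,0,0],[0,0,0,0,0]], newtons=40)

```text
clock: 3.73
position: [544.9, 1.8, 115.8]
eef_rot: [-0.261, 3.13, -0.0]
contact_force: [-1.8, 0.6, 5.4]
finger_gap: 11.0
finger_force: 42.7
```

Emit:
jog_arm(series=[[0,0,0,0,0],[0,0,0,0,0],[0,0,0,0,0],[0,0,0,0,0]])

```text
clock: 4.07
position: [544.9, 1.8, 115.8]
eef_rot: [-0.261, 3.13, -0.0]
contact_force: [-1.6, -0.5, 5.2]
finger_gap: 11.3
finger_force: 42.7
```

Emit:
jog_arm(series=[[0,0,0,-0.3,0],[0,0,0,-0.6,0],[0,0,0,-0.9,0],[0,0,0,-1.2,0],[0,0,0,-1.4,0],[0,0,0,-1.4,0],[0,0,0,-1.4,0]])

```text
clock: 4.65
position: [544.8, 1.7, 129.8]
eef_rot: [-0.261, 3.13, -0.0]
contact_force: [1.4, 1.0, 2.2]
finger_gap: 11.4
finger_force: 42.1
```

```bash
python3 -c "
from h import *
shift([544.9,1.8,115.8],0.163); s=snap('wrist','w2.png')"
```

```text
pos [544.8   1.7 129.8] yaw -2.975 zdir [ 0. -0. -1.] t 4.65 q7 1.24 F [1.4 1.  2.2] gap 11.39315315076152
shift [-0.01  0.01  1.4 ] turn 0.0032051804189112687
```

View pics/w2.png

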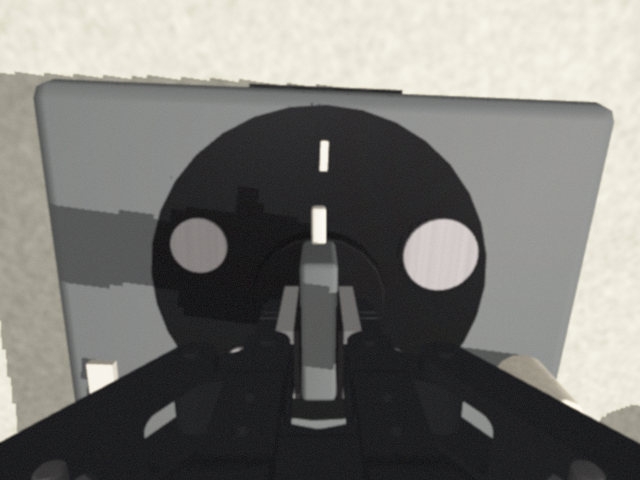

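The grip is firm and the knob has come up 14 mm. The largest disc is at (440,255), on the clockwise side. Now I turn towards it.

Emit:
jog_arm(series=[[0,0,0,0,0.08],[0,0,0,0,0.16],[0,0,0,0,0.25],[0,0,0,0,0.34],[0,0,0,0,0.43],[0,0,0,0,0.52],[0,0,0,0,0.6],[0,0,0,0,0.6]])

```text
clock: 5.37
position: [544.7, 1.3, 129.6]
eef_rot: [0.68, 3.067, -0.001]
contact_force: [0.2, -1.0, 2.3]
finger_gap: 11.2
finger_force: 42.2
```

Emit:
jog_arm(series=[[0,0,0,0,0.09],[0,0,0,0,0.19],[0,0,0,0,0.29],[0,0,0,0,0.39],[0,0,0,0,0.49],[0,0,0,0,0.58],[0,0,0,0,0.66],[0,0,0,0,0.72]])

```text
clock: 6.03
position: [544.4, 1.0, 129.4]
eef_rot: [-1.716, -2.632, 0.002]
contact_force: [-0.6, -0.8, 2.3]
finger_gap: 11.0
finger_force: 42.2
```

Emit:
jog_arm(series=[[0,0,0,0,0.03],[0,0,0,0,0.03],[0,0,0,0,0.03]])

```text
clock: 6.28
position: [544.3, 1.0, 129.3]
eef_rot: [-1.75, -2.609, 0.002]
contact_force: [0.5, -1.5, 2.4]
finger_gap: 11.1
finger_force: 42.2
```

```bash
python3 -c "
from h import *
shift([544.9,1.8,115.8],0.131-1.31); s=snap('wrist','w3.png'); print(ctrl.sense()['moment'])"
```

```text
pos [544.3   1.  129.3] yaw 1.96 zdir [-0.001 -0.001 -1.   ] t 6.2833 q7 0.05 F [ 0.5 -1.5  2.4] gap 11.0947559802417
shift [0.05 0.08 1.35] turn -0.0026151746775031626
[-0.52596919  0.13851713 -0.07044449]
```

View pics/w3.png

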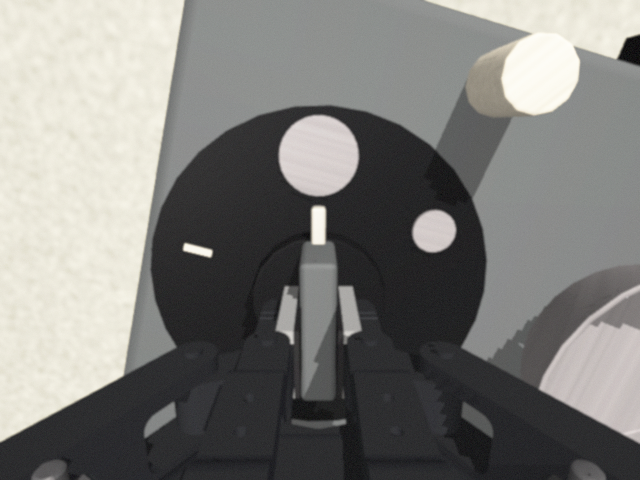

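The pointer at (318,225) aims straight at the large disc (318,155). I push gently to feel for the slot.

Emit:
jog_arm(series=[[0,0,0,0.3,0],[0,0,0,0.6,0],[0,0,0,0.8,0],[0,0,0,0.9,0],[0,0,0,1.0,0],[0,0,0,1.0,0],[0,0,0,1.0,0]])

```text
clock: 6.92
position: [544.0, 1.2, 118.0]
eef_rot: [-1.751, -2.607, 0.002]
contact_force: [2.6, -3.5, -10.9]
finger_gap: 11.5
finger_force: 42.1
```

Emit:
jog_arm(series=[[0,0,0,0,0],[0,0,0,0,0],[0,0,0,0,0]])

```text
clock: 7.17
position: [544.0, 1.2, 118.0]
eef_rot: [-1.752, -2.607, 0.002]
contact_force: [3.6, -4.0, -17.2]
finger_gap: 11.3
finger_force: 41.6
```

```bash
python3 -c "
from h import *
shift([544.9,1.8,115.8],0.131-1.31); print(ctrl.sense()['moment'])"
```

```text
pos [544.    1.2 118. ] yaw 1.958 zdir [-0.002 -0.    -1.   ] t 7.1667 q7 0.04 F [  3.6  -4.  -17.2] gap 11.254511423979025
shift [0.02 0.11 0.22] turn -0.004380001760826868
[-0.99178355 -0.80878585  0.68369972]
```

Emit:
jog_arm(series=[[0,0,0,0.1,0],[0,0,0,0.2,0],[0,0,0,0.2,0],[0,0,0,0.2,0]])

```text
clock: 7.5
position: [544.1, 1.1, 117.4]
eef_rot: [-1.753, -2.607, 0.002]
contact_force: [-0.3, -4.7, -4.4]
finger_gap: 11.5
finger_force: 43.8
```

```bash
python3 -c "
from h import *
shift([544.9,1.8,115.8],0.131-1.31); print(ctrl.sense()['moment'])
s=snap('wrist','w4.png')"
```

```text
pos [544.1   1.1 117.4] yaw 1.958 zdir [-0.001 -0.001 -1.   ] t 7.5 q7 0.04 F [-0.3 -4.7 -4.4] gap 11.47550063108259
shift [0.03 0.1  0.16] turn -0.004788492434540714
[-1.17549058  0.44929545  0.7415889 ]
```

View pics/w4.png

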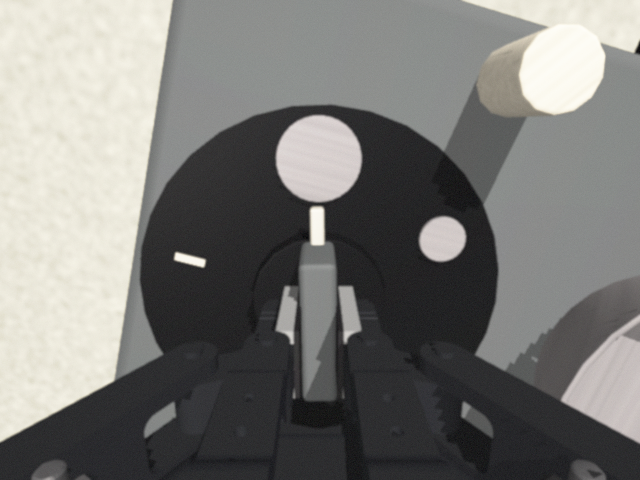

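Emit:
jog_arm(series=[[0,0,0,0.1,0],[0,0,0,0.2,0],[0,0,0,0.3,0],[0,0,0,0.3,0],[0,0,0,0.3,0],[0,0,0,0.3,0]])

```text
clock: 8.05
position: [544.2, 1.0, 115.8]
eef_rot: [1.753, 2.607, -0.003]
contact_force: [-5.8, -6.3, 9.2]
finger_gap: 10.8
finger_force: 46.8
```

```bash
python3 -c "
from h import *
shift([544.9,1.8,115.8],0.131-1.31); print(ctrl.sense()['moment'])"
```

```text
pos [544.2   1.  115.8] yaw 1.958 zdir [-0.001 -0.002 -1.   ] t 8.05 q7 0.04 F [-5.8 -6.3  9.2] gap 10.79869152726421
shift [0.05 0.09 0.  ] turn -0.004861288003307429
[-1.3921741   1.53903314  0.83067373]
```

Emit:
jog_arm(series=[[0,0,0,0.1,0],[0,0,0,0.2,0],[0,0,0,0.2,0],[0,0,0,0.2,0]])

```text
clock: 8.38
position: [544.4, 1.0, 115.6]
eef_rot: [1.752, 2.606, -0.004]
contact_force: [-12.6, -7.0, 27.9]
finger_gap: 11.1
finger_force: 49.7
```

```bash
python3 -c "
from h import *
shift([544.9,1.8,115.8],0.131-1.31); print(ctrl.sense()['moment'])
for f in ('w1.png','w2.png','w3.png'):
    pass
s=snap('wrist','w5.png')
for n in ('w1','w3','w5'):
    t=pickle.load(open(f'pics/{n}.png.pkl','rb')); d=t['depth']
    for (v,u) in ([(200,321),(240,321)] if n=='w1' else [(275,318),(255,318),(155,318)]):
        z=d[v-2:v+3,u-2:u+3].mean(); o,r=ray(t,u,v); print(n,u,v,(o+r*z).round(1))
"
```

```text
pos [544.4   1.  115.6] yaw 1.958 zdir [-0.    -0.003 -1.   ] t 8.3833 q7 0.04 F [-12.6  -7.   27.9] gap 11.112279189463536
shift [ 0.06  0.08 -0.02] turn -0.004982475655378238
[-1.57009608  3.0107421   0.84210727]
w1 321 200 [526.1  -1.4 138.2]
w1 321 240 [553.7   2.4 138.3]
w3 318 275 [536.4  21.  151.6]
w3 318 255 [535.   24.2 142.2]
w3 318 155 [523.8  51.5 103.5]
w5 318 275 [536.4  21.1 138.2]
w5 318 255 [535.1  24.2 128.6]
w5 318 155 [523.5  52.5 103.1]
```

The knob is home: the bar top is back at 138.2 mm and there is a hard stop. I unload partly, still pressing lightly, and then open the fingers.

Emit:
jog_arm(series=[[0,0,0,-0.1,0],[0,0,0,-0.15,0],[0,0,0,-0.15,0],[0,0,0,-0.15,0]])

```text
clock: 8.77
position: [544.3, 1.0, 115.8]
eef_rot: [1.752, 2.607, -0.003]
contact_force: [-7.4, -7.1, 13.6]
finger_gap: 11.0
finger_force: 47.8
```

Emit:
jog_arm(series=[[2,0,0,0,0],[4,0,0,0,0],[6,0,0,0,0],[6,0,0,0,0],[6,0,0,0,0],[6,0,0,0,0],[6,0,0,0,0]])

```text
clock: 9.35
position: [544.7, 1.8, 113.7]
eef_rot: [-1.753, -2.607, -0.0]
contact_force: [0.8, 0.3, 0.3]
finger_gap: 59.8
finger_force: 0.0
```

Emit:
jog_arm(series=[[6,0,0,-1,0],[6,0,0,-3,0],[6,0,0,-6,0],[6,0,0,-9,0],[6,0,0,-12,0],[6,0,0,-14,0],[6,0,0,-14,0],[6,0,0,-14,0]])

```text
clock: 10.02
position: [545.3, 1.8, 255.5]
eef_rot: [1.752, 2.605, 0.003]
contact_force: [-1.0, -0.1, -1.4]
finger_gap: 60.1
finger_force: 0.0
```

```bash
python3 -c "
from h import *
shift([544.9,1.8,115.8],0.131-1.31)
t=snap('wrist','w6.png');d=t['depth']
u0,v0=proj(t,[544.4,1.4,138]);print(u0,v0)
for k in (-18,0,18):
    u,v=proj(t,np.array([544.4,1.4,138])+k*np.array([np.cos(1.958),np.sin(1.958),0])); u,v=int(u),int(v)
    o,r=ray(t,u,v); print(u,v,(o+r*np.median(d[v-2:v+3,u-2:u+3])).round(1))
"
```

```text
pos [545.3   1.8 255.5] yaw 1.958 zdir [ 0.003 -0.    -1.   ] t 10.0167 q7 0.13 F [-1.  -0.1 -1.4] gap 60.118405681475124
shift [ 0.04 -0.08 13.97] turn -0.004942746806519516
315.48945230822886 229.18479618927918
315 255 [550.7 -15.  138.2]
315 229 [544.1   1.4 137.9]
315 201 [537.1  18.5 138.1]
```

View pics/w6.png

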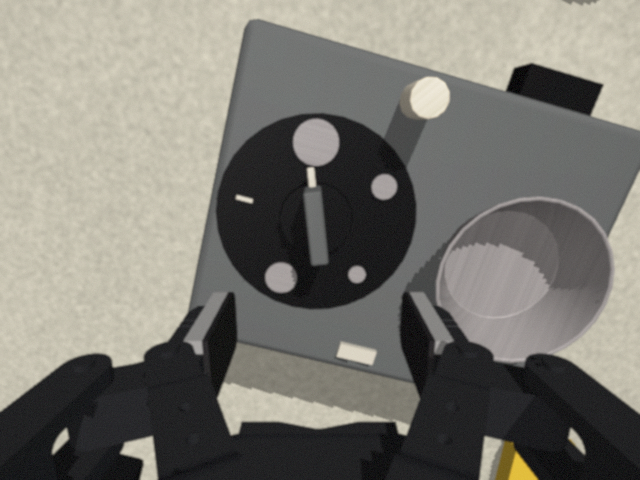

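The bar top is at 138.1 mm, so the knob is home. Its pointer (311,178) aims at the large disc (316,142), about 0.1 rad off its middle and well inside tolerance, and the gripper is clear.

```bash
python3 -c "
from bench import ctrl
print(ctrl.job_done())"
```

```text
the job is handed in; nothing more can be done
None
```

The coin counter's selector is set to the largest coin: the pointer aims within about 0.1 rad of that disc's middle, the knob is fully home, the gripper is clear, and the job was handed in at about 10 s (no verdict was returned).

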